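Clamp a cuff blank in the bonding press and keep the palm knob down

ROBOT

A 7-joint arm with a two-finger parallel gripper is mounted at the origin on the work surface. World frame = base frame: x ahead of the robot, y to its left, z up, the work surface at z = 0. Lengths are in m, angles in degrees, forces in N, time in s.
With the tool pointing down it reaches from about 0.35 to 0.9 m from the base axis. Payload 7.2 kg.
Tool frame: the origin (TCP) lies at the very end of the fingers, on their centre line; the grasp point (between the pads) lies 19 mm behind it (manip.pinch_z is the z of the grasp point in the tool frame, in m); z points along the fingers, y is the line along which they close (so a half turn about z gives the same grasp; the last joint's range is limited). The gripper opens to 88 mm and grips with 3 to 60 N. Pads are 20 mm wide; open, the fingers measure 115 mm over their backs; the gripper's body (75 mm by 178 mm) begins 61 mm behind the grasp point.
Start: joints at [71.093, 23.554, -0.728, 91.456, 0.321, 64.991, -4.71], TCP at [0.162, -0.604, 0.223] pointing down, gripper open.
Joint ranges: [-169.25, 169.25], [-16.82, 113.86], [-84.01, 82.57], [7.8, 145.47], [-59.2, 239.2], [7.22, 106.19], [-163.78, 163.78]. Speed limits (degrees/s): [136.94, 136.94, 172.46, 172.46, 180, 180, 180].

INTERFACE

Orientations are given as a 3x3 rotation matrix whose columns are the frame's x, y, z axes.
In Python, from workcell import manip, eyes, spotter gives the robot as it stands.
- The arm moves only by the tool send_rows, never from a script. Its argument "steps" is a list of rows, each a list of 7 numbers: the shift along the tool's x, y, z in m, then the turn, a rotation vector about the tool's x, y, z in rad, then the gripper command: -1 is shut, 1 is fully open, values between are in proportion. In form: [[x, y, z, rx, ry, rz, hand], ...]. A call has exactly 10 rows; each row shifts and turns the commanded pose from where the row before left it, along the tool's axes as they then stand; what a row does not reach is not made up. A row lasts 1/12 s, in which the tool goes at most 41.7 mm and 7.16 degrees, less where a joint would pass 70% of its speed; a pose out of reach is approached as far as the arm can. A call is refused whole if a number of a shift passes 0.0417 or a number of a turn 0.125, either way. A call with a gripper value outside its range is refused whole. The fingers move at their own pace and stop on an object; "newtons" is the grip in N (left out, the last holds). Time passes only in rows, so rows that do not move let the fingers close, or fill a call up. It gives the time, the measured TCP pose, the force, the opening and the grip force at its end, in the units of the state.
- manip.read_state(): the state, without advancing time (a new reading comes with each control period).
- eyes.camera(name): name is "scene" or "top"; returns (picture, depth): 480x640x3 uint8, blue, green, red; 480x640 float32, m along the optical axis (not along the pixel's ray), 0 where there is no reading.
- eyes.camera_info(name): a dict with "fovy" (degrees; the focal length in pixels is half the picture's height over the tangent of half this angle, whatever the lens; pixels are square), "cx", "cy" (the principal point, pixels), "D" ([k1, k2, p1, p2, k3] as OpenCV has them; the pictures are not rectified), "R" (3x3) and "t" (3): a world point X has camera coordinates R X + t. Camera axes: x right, y down, z forward; pixel columns grow to the right and rows downward; lengths in m; the calibration is good to about 2 mm. A picture is of the moment at which its call begins. camera_info takes no time and is no camera call.
- manip.sign_off(): hands the job in; it is judged then, once.
Trained networks look in the newest picture that a camera, given by its name, has taken for a name from the list of things; names that differ only in an ending like _2 or _b are one class to them, and where a whole thing is asked for, a point or a joint stands for the part that bears it (a point fixed in the world has none). Each returns a list of dicts, best first, with "score" (0 to 1); they miss things now and then, are a little off and sometimes report something else, mostly with a low value. They report only what shows in the picture. A call takes as long as a camera call. They do not tell look-alikes from the thing itself.
- spotter.masks_of(camera, target): "region" (480x640 bool, what is visible of it) and "location" ([column, row] in pixels, amid what is visible of it).
The state is a dict: "clock": time; "qpos": joint angles; "qvel": joint speeds; "effort": joint torques, N m; "tcp_pos": TCP position; "tcp_rot": TCP orientation; "wrist_force": force on the tool from outside, world axes, zero at the start; "moment": the same for the moment, N m; "width": finger opening in m; "grip_force": force on a finger pad.
Only numpy, scipy, OpenCV 4.12 (cv2) and the standard library are available. Lean on these libraries where they do the work, as an engineer would, in place of code of your own. Each camera call takes 0.05 s, during which the arm holds its last target. There are 200 camera calls.

TASK

Take the brass cuff blank off its wooden rest, slide it flat into the throat of the small bonding press until its end is home against the stop, and let go of it. Then with closed fingertips press the round palm knob about 20 mm down, so that its top is level with the tops of the two index pins beside it, never as far as its bottom stop, and finish while holding it there so that the sprung nose keeps the blank clamped. Leave the tray, the glue tube and the scissors alone.

Things in the scene. Friction and masses are not known exactly. Their poses are not given: they have to be found in the camera images.
- blank: Flat brass bar (cuff blank), 160 long x 24 wide x 4 mm thick, about 130 g, both ends alike. Origin: centre of its underside; x along its length, y across its width, z up. It starts lying lengthwise on the ridge of the wooden rest and overhangs it on all sides; it can be gripped across its 24 mm width from above.
- rest: Fixed wooden rest: foot 110 x 60 x 8 mm with a ridge 110 long x 14 wide, whose top is 30 mm above the table. Origin: centre of its underside; x along the ridge. It stands to the left or to the right of the press.
- press: Fixed grey bench press. Origin on the table under the axis of ram and knob; x is the direction in which the blank goes in (throat opens to -x, roughly towards the robot), z up. Base 190 x 100 x 10 mm, x -125 to 65. Head over the anvil: x -22 to 60, y +-38, z 64 to 90 mm; column behind. A blank that is home has its origin at x -62, y 0, z 34 mm.
- rail_end (a point): Top centre of the outer (-x) end of the press's steel infeed rail, 34 mm above the table; press axes. The rail is 12 mm wide, narrower than the blank, so fingers can straddle it; it runs 95 mm along press x, level with the anvil behind it.
- stop (a point): Foot centre of the end stop's face in the throat, at press x = 18 mm, on the anvil (34 mm above the table). Before it two side guides stand 28 mm apart, from press x -22 to 18, tops at 46 mm, flared wider at the entry from x = -39 mm. Throat height under the raised nose 18 mm.
- index_pin (a point): Top centre of one of the two steel index pins, 8 mm thick, that stand on the head at press x 0, y +32 and -32 mm; tops 115 mm above the table.
- knob_top (a point): Centre of the flat top of the black round palm knob (44 mm diameter), on the press's axis, 135 mm above the table when up. It moves with the knob.
- palm_knob (a joint): Downward travel of the palm knob in m: 0 up, 0.020 top level with the index pins, 0.030 bottom stop. A spring pushes it back up: about 2 N to start, then 0.35 N per mm; with the blank underneath the nose meets it at 14 mm and adds 2 N and a further 0.5 N per mm; about 14 N in all at 20 mm.
- nose: Rubber-tipped sprung nose of the ram, 18 mm diameter, on the press's axis under the head; origin at the centre of its lower face, 52 mm above the table when the knob is up. It moves down with the knob until it meets the blank, then yields on its own spring.
- tray: White open plastic tray 150 x 90 x 28 mm with bangles in it, on the other side of the press from the rest; origin: centre of its underside. Leave alone.
- glue: Flattish yellow glue tube with black cap, about 120 x 30 x 16 mm, lying beyond the work; origin: under its middle. Leave alone.
- scissors: Small scissors with black grips, about 125 x 65 x 8 mm, lying flat beyond the work; origin: under the pivot. Leave alone.
Mind the look-alikes: they are no part of the job. There is more than one size of the blank; the job needs the smallest. Of the things that look like the press, take the one that is farthest to the robot's left at the start.

How it is judged:
By the outcome, as a careful person would: the job done as asked, in the order asked, and still so for the second after the job is handed in, while the arm keeps its last pose, push and grip.
It also fails if it takes over 56 s, if anything falls off the work surface, if the arm or the gripper's body presses on something with over 40 N, if the wrist force passes 120 N, or if a joint passes its speed limit or range.

## Working session

There is one attempt and no reset: what is moved stays moved. The work goes in short steps, Python scripts to look and compute and a tool call to move; the robot and the scene stay as the last step left them, time stands still between calls to the robot, and variables do not carry over. Pictures are saved under pics/ and viewed, at most 10 in all, crops included, and the job is handed in when it is done.

Besides the shell and the picture viewer there is one more tool, called after "Request:" as name(argument=value, ...), one argument or row to a line, values as JSON. send_rows: Moves the arm, as the interface text tells. Its arguments: {"type":"object","properties":{"steps":{"type":"array","items":{"type":"array","items":{"type":"number"}}},"newtons":{"type":"number"}},"required":["steps"]}

```bash
mkdir -p pics
cat > h.py <<'E'
import numpy as np, cv2
from workcell import manip, eyes, spotter
def K(n):
    i=eyes.camera_info(n); f=240/np.tan(np.radians(i["fovy"])/2)
    return np.array([[f,0,i["cx"]],[0,f,i["cy"]],[0,0,1.]]),np.array(i["D"],float),np.array(i["R"]),np.array(i["t"])
def world(n,uv,z):  # pixels + depths -> world
    k,D,R,t=K(n); p=cv2.undistortPoints(np.array(uv,float).reshape(-1,1,2),k,D).reshape(-1,2)
    return (np.c_[p,np.ones(len(p))]*np.array(z).reshape(-1,1)-t)@R
def plane(n,uv,h):
    k,D,R,t=K(n); p=cv2.undistortPoints(np.array(uv,float).reshape(-1,1,2),k,D).reshape(-1,2)
    d=np.c_[p,np.ones(len(p))]@R; c=-R.T@t
    return c+d*((h-c[2])/d[:,2])[:,None]
def cloud(n,reg,dep):
    r,c=np.nonzero(reg&(dep>0)); return world(n,np.c_[c,r],dep[r,c])
def proj(n,X):
    k,D,R,t=K(n); return cv2.projectPoints(np.array(X,float).reshape(-1,3),cv2.Rodrigues(R)[0],t,k,D)[0].reshape(-1,2)
E
python3 - <<'E'
from h import *
for n in("top","scene"):
    im,d=eyes.camera(n); cv2.imwrite(f"pics/{n}0.png",im); np.save(n+"0.npy",d)
    for t in("blank","rest","press","knob_top"):
        for o in spotter.masks_of(n,t)[:5]:
            if o["score"]<.3: continue
            P=cloud(n,o["region"],d)
            hi=P[P[:,2]>np.percentile(P[:,2],50)-.003]
            b=cv2.minAreaRect((hi[:,:2]*1000).astype(np.float32))
            print(n,t,round(o["score"],2),np.round(o["location"]),"med",np.median(P,0).round(3),"zmax",P[:,2].max().round(3),"rect",np.round(b[0]),np.round(b[1]),round(b[2]))
s=manip.read_state();print(s["clock"],s["tcp_pos"],s["tcp_rot"],s["width"],manip.pinch_z)
E
```

```text
top blank 0.94 [169. 208.] med [0.555 0.456 0.005] zmax 0.014 rect [556. 456.] [ 34. 210.] 57
top blank 0.89 [243. 250.] med [0.451 0.27  0.034] zmax 0.044 rect [453. 270.] [ 25. 158.] 87
top blank 0.82 [246. 346.] med [0.228 0.261 0.005] zmax 0.016 rect [225. 263.] [ 34. 213.] 44
top press 0.96 [358. 210.] med [0.555 0.003 0.014] zmax 0.144 rect [552.   1.] [189. 100.] 3
top press 0.62 [423. 312.] med [ 0.305 -0.144  0.015] zmax 0.141 rect [ 304. -151.] [188.  98.] 17
top knob_top 0.88 [359. 186.] med [0.583 0.002 0.135] zmax 0.144 rect [582.   2.] [43. 39.] 1
top knob_top 0.76 [428. 300.] med [ 0.333 -0.144  0.135] zmax 0.141 rect [ 333. -143.] [41. 43.] 89
scene blank 0.93 [278. 191.] med [0.234 0.257 0.006] zmax 0.012 rect [230. 261.] [ 32. 213.] 44
scene blank 0.59 [403. 194.] med [0.56  0.454 0.006] zmax 0.014 rect [558. 458.] [ 39. 217.] 57
scene blank 0.57 [344. 211.] med [0.462 0.268 0.035] zmax 0.042 rect [456. 269.] [ 28. 157.] 86
scene rest 0.89 [342. 221.] med [0.46  0.254 0.01 ] zmax 0.035 rect [460. 251.] [ 30. 112.] 88
scene rest 0.75 [344. 212.] med [0.456 0.269 0.035] zmax 0.042 rect [455. 269.] [ 29. 161.] 86
scene press 0.68 [215. 302.] med [ 0.34  -0.161  0.031] zmax 0.14 rect [ 307. -152.] [180.  76.] 16
scene press 0.63 [333. 302.] med [ 0.582 -0.016  0.029] zmax 0.14 rect [556.  -2.] [181.  77.] 4
scene press 0.34 [340. 432.] med [ 0.741 -0.259  0.016] zmax 0.022 rect [ 734. -255.] [ 25. 116.] 66
scene knob_top 0.52 [338. 284.] med [ 0.586 -0.001  0.135] zmax 0.14 rect [585.   0.] [42. 42.] 26
0.5 [ 0.16174228 -0.60369455  0.2225903 ] [[ 9.65923071e-01  2.58829327e-01 -1.11902426e-05]
 [ 2.58829328e-01 -9.65923070e-01  4.95384504e-05]
 [ 2.01309027e-06 -5.07466951e-05 -9.99999999e-01]] 0.08778173582617431 -0.0187
```

View pics/top0.png

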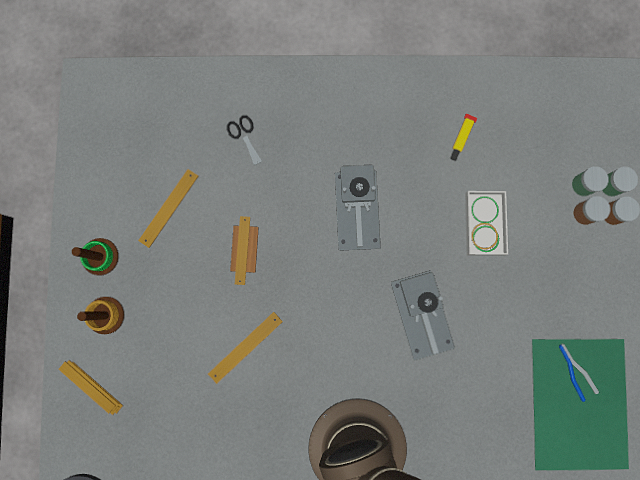

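Run:
```python
from h import *
im=cv2.imread("pics/top0.png"); c=im[150:290,190:400]; cv2.imwrite("pics/crop0.png",cv2.resize(c,None,fx=3.8,fy=3.8,interpolation=cv2.INTER_CUBIC))
print(len(im))
d=np.load("top0.npy")
# blank on rest: height slab fit ; press head fit
P=cloud("top",np.ones((480,640),bool),d)
def fit(m):
    b=P[m]; r=cv2.minAreaRect((b[:,:2]*1000).astype(np.float32)); c=b[:,:2].mean(0); w,v=np.linalg.eigh(np.cov((b[:,:2]-c).T)); a=v[:,1]*np.sign(v[0,1])
    print(len(b),c.round(4),np.degrees(np.arctan2(a[1],a[0])).round(2),np.round(r[0],1),np.round(r[1],1),round(r[2],1),np.median(b[:,2]).round(4))
x,y,z=P.T
fit((abs(x-.453)<.1)&(abs(y-.27)<.05)&(z>.028)&(z<.042))
pr=(abs(x-.56)<.16)&(abs(y)<.08)
fit(pr&(z>.08)&(z<.098)); fit(pr&(z>.126)&(z<.146)); fit(pr&(z>.004)&(z<.016)); fit(pr&(z>.028)&(z<.04)&(x<.555))
```

```text
480
698 [0.4504 0.2703] -3.12 [451.9 270.3] [ 25.1 160.4] 86.8 0.0338
859 [0.6039 0.0043] -2.48 [601.6   2.8] [83.6 76.4] 2.9 0.0892
316 [0.5821 0.0021] -16.44 [582.3   2.2] [41.9 42.9] 64.0 0.1348
2142 [0.5287 0.0016] 5.82 [559.9   0. ] [159.8 318.8] 90.0 0.009
208 [ 0.5084 -0.0019] 1.42 [510.2   4.1] [45.  92.8] 78.7 0.0341
```

The top picture shows four things that could pass for the blank: bars at (169,208) and (246,346), about 210 mm long; the bar on the rest at (243,250), 160x25 mm; and a stack at (90,388). The smallest is the one on the rest. There are two presses, at (358,210) with y≈0 and (423,312) with y≈-0.15. The leftmost is (358,210).

View pics/crop0.png

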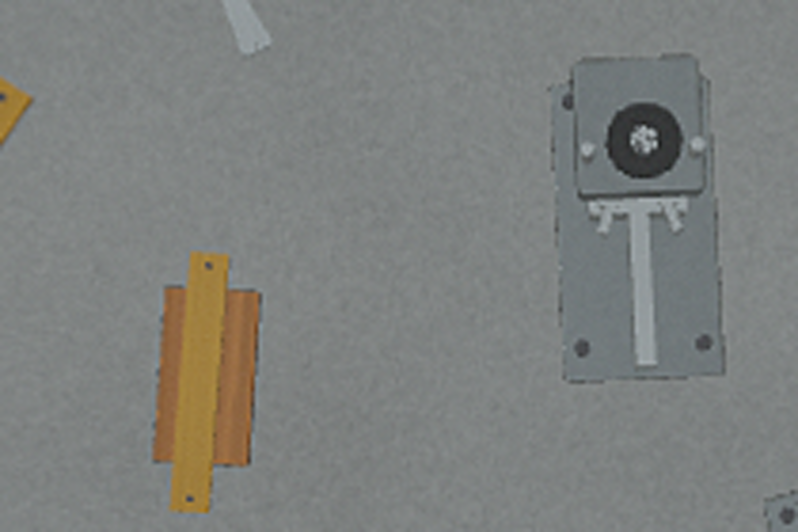

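Request:
send_rows(
  steps=[
    [0,0,0,0,0,0.105,1],
    [0,0,0,0,0,0.105,1],
    [0,0,0,0,0,0.105,1],
    [0.0235,-0.032,0,0,0,0,1],
    [0.0235,-0.032,0,0,0,0,1],
    [0.0235,-0.032,0,0,0,0,1],
    [0.0235,-0.032,0,0,0,0,1],
    [0.0235,-0.032,0,0,0,0,1],
    [0.0235,-0.032,0,0,0,0,1],
    [0.0235,-0.032,0,0,0,0,1],
  ],
)

```text
clock: 1.33
tcp_pos: [0.3388, -0.3872, 0.223]
tcp_rot: [[0.999, -0.053, 0.0], [-0.053, -0.999, -0.001], [0.001, 0.001, -1.0]]
wrist_force: [0.8, -0.1, 0.0]
width: 0.0878
grip_force: 0.0
```

The crop shows the 160 mm blank lying on the wooden rest (full-image about (243,250)). The chosen press has its rail toward the robot, its flared guides at about (358,205), and its pins on either side of the knob.

Request:
send_rows(
  steps=[
    [0.0036,-0.039,0,0,0,0,1],
    [0.0036,-0.039,0,0,0,0,1],
    [0.0036,-0.039,0,0,0,0,1],
    [0.0036,-0.039,0,0,0,0,1],
    [0.0036,-0.039,0,0,0,0,1],
    [0.0036,-0.039,0,0,0,0,1],
    [0.0036,-0.039,0,0,0,0,1],
    [0.0036,-0.039,0,0,0,0,1],
    [0.0036,-0.039,0,0,0,0,1],
    [0.0036,-0.039,0,0,0,0,1],
  ],
)

```text
clock: 2.17
tcp_pos: [0.3945, 0.0006, 0.2231]
tcp_rot: [[0.999, -0.053, 0.001], [-0.053, -0.999, -0.0], [0.001, 0.0, -1.0]]
wrist_force: [0.6, -1.0, -0.4]
width: 0.0877
grip_force: 0.0
```

Request:
send_rows(
  steps=[
    [0.0036,-0.039,0,0,0,0,1],
    [0.0036,-0.039,0,0,0,0,1],
    [0.0036,-0.039,0,0,0,0,1],
    [0.0036,-0.039,0,0,0,0,1],
    [0.0036,-0.039,0,0,0,0,1],
    [0.0036,-0.039,0,0,0,0,1],
    [0,0,0.03,0,0,0,1],
    [0,0,0.03,0,0,0,1],
    [0,0,0.03,0,0,0,1],
    [0,0,0,0,0,0,1],
  ],
)

```text
clock: 3.0
tcp_pos: [0.4259, 0.2296, 0.1281]
tcp_rot: [[0.999, -0.052, -0.007], [-0.053, -0.999, -0.003], [-0.007, 0.004, -1.0]]
wrist_force: [-1.2, -0.2, 0.5]
width: 0.0876
grip_force: 0.0
```

Run:
```python
from h import *
s=manip.read_state();print(s["clock"],s["tcp_pos"],s["tcp_rot"].round(4) if hasattr(s["tcp_rot"],"round") else s["tcp_rot"],s["wrist_force"],np.round(s["qpos"],1))
# press axes refinement from top image: pins and rail
im=cv2.imread("pics/top0.png"); g=cv2.cvtColor(im,cv2.COLOR_BGR2GRAY); off=np.array([190,150])
pins=np.array([[587,149],[698,145]])/3.8+off-.4
print("pins",plane("top",pins,.115))
rail=np.array([[640,212],[647,362]])/3.8+off-.4
print("rail",plane("top",rail,.034))
bl=np.array([[189,253],[230,256],[170,509],[211,512]])/3.8+off-.4
print("blank corners",plane("top",bl,.034), plane("top",bl,.034).mean(0))
```

```text
3.0 [0.42586433 0.22963222 0.12814901] [[ 0.9986 -0.0525 -0.007 ]
 [-0.0525 -0.9986 -0.0033]
 [-0.0069  0.0037 -1.    ]] [-1.2048213  -0.15243453  0.53522527] [  -4.5   20.6  -35.8  114.4   15.4   50.1 -141.6]
pins [[ 0.58089017  0.03423221  0.115     ]
 [ 0.58350128 -0.03033236  0.115     ]]
rail [[ 5.57840737e-01 -4.61262186e-04  3.40000000e-02]
 [ 4.64808178e-01 -4.62117539e-03  3.40000000e-02]]
blank corners [[0.53118539 0.27820042 0.034     ]
 [0.52939783 0.25268845 0.034     ]
 [0.37315864 0.28624502 0.034     ]
 [0.37152056 0.26106338 0.034     ]] [0.45131561 0.26954932 0.034     ]
```

Request:
send_rows(
  steps=[
    [0.0043,-0.0208,0,0,0,0,1],
    [0.0043,-0.0208,0,0,0,0,1],
    [0,0,0.02,0,0,0,1],
    [0,0,0,0,0,0,1],
    [0,0,0,0,0,0,1],
    [0,0,0,0,0,0,1],
    [0,0,0,0,0,0,1],
    [0,0,0,0,0,0,1],
    [0,0,0,0,0,0,1],
    [0,0,0,0,0,0,1],
  ],
)

```text
clock: 3.83
tcp_pos: [0.4397, 0.2721, 0.1131]
tcp_rot: [[0.999, -0.054, 0.001], [-0.054, -0.999, 0.0], [0.001, -0.0, -1.0]]
wrist_force: [-0.5, -0.2, 0.4]
width: 0.0879
grip_force: 0.0
```

Run:
```python
from h import *
s=manip.read_state();print(s["clock"],s["tcp_pos"],s["tcp_rot"].round(4),s["wrist_force"],np.round(s["qpos"],1))
im,d=eyes.camera("top"); cv2.imwrite("pics/crop1.png",cv2.resize(im[190:310,180:330],None,fx=5,fy=5,interpolation=cv2.INTER_CUBIC))
```

```text
3.8333 [0.43965591 0.27214515 0.11309197] [[ 9.986e-01 -5.370e-02  6.000e-04]
 [-5.370e-02 -9.986e-01  1.000e-04]
 [ 6.000e-04 -1.000e-04 -1.000e+00]] [-0.45531085 -0.19797589  0.36777476] [  -9.5   24.5  -34.9  111.3   18.2   49.6 -146.9]
```

Request:
send_rows(
  steps=[
    [-0.0029,0.0015,0.024,0,0,0,1],
    [0,0,0.024,0,0,0,1],
    [0,0,0.024,0,0,0,1],
    [0,0,0.015,0,0,0,1],
    [0,0,0.01,0,0,0,1],
    [0,0,0,0,0,0,0],
    [0,0,0,0,0,0,-0.3],
    [0,0,0,0,0,0,-0.3],
    [0,0,0,0,0,0,-0.3],
    [0,0,0,0,0,0,-0.3],
  ],
  newtons=20,
)

```text
clock: 4.72
tcp_pos: [0.4371, 0.2713, 0.0166]
tcp_rot: [[0.999, -0.053, 0.002], [-0.053, -0.999, 0.001], [0.002, -0.001, -1.0]]
wrist_force: [-0.3, 0.5, 0.5]
width: 0.058
grip_force: 0.0
```

Request:
send_rows(
  steps=[
    [0,0,0,0,0,0,-0.4],
    [0,0,0,0,0,0,-0.6],
    [0,0,0,0,0,0,-1],
    [0,0,0,0,0,0,-1],
    [0,0,0,0,0,0,-1],
    [0,0,0,0,0,0,-1],
    [0,0,0,0,0,0,-1],
    [0,0,0,0,0,0,-1],
    [0,0,0,0,0,0,-1],
    [0,0,0,0,0,0,-1],
  ],
  newtons=20,
)

```text
clock: 5.55
tcp_pos: [0.4364, 0.271, 0.0157]
tcp_rot: [[0.999, -0.053, -0.0], [-0.053, -0.999, -0.0], [-0.0, 0.0, -1.0]]
wrist_force: [-0.6, -0.9, 1.9]
width: 0.0235
grip_force: 20.0
```

Request:
send_rows(
  steps=[
    [0,0,-0.015,0,0,0,-1],
    [0,0,-0.025,0,0,0,-1],
    [0,0,-0.02,0,0,0,-1],
    [0.0016,0.0275,0,0,0,0,-1],
    [0.0016,0.0275,0,0,0,0,-1],
    [0.0016,0.0275,0,0,0,0,-1],
    [0.0016,0.0275,0,0,0,0,-1],
    [0.0016,0.0275,0,0,0,0,-1],
    [0.0016,0.0275,0,0,0,0,-1],
    [0.0016,0.0275,0,0,0,0,-1],
  ],
)

```text
clock: 6.38
tcp_pos: [0.437, 0.0769, 0.0755]
tcp_rot: [[0.999, -0.053, -0.0], [-0.053, -0.999, -0.0], [-0.0, 0.0, -1.0]]
wrist_force: [0.2, -0.3, -1.6]
width: 0.0234
grip_force: 20.0
```

Request:
send_rows(
  steps=[
    [0.0016,0.0275,0,0,0,0,-1],
    [0.0016,0.0275,0,0,0,0,-1],
    [0.0012,0.0275,0,0,0,0,-1],
    [0,0,0,0,0,-0.05,-1],
    [0,0,0,0,0,-0.05,-1],
    [0,0,0,0,0,0,-1],
    [0,0,0,0,0,0,-1],
    [0,0,0,0,0,0,-1],
    [0,0,0,0,0,0,-1],
    [0,0,0,0,0,0,-1],
  ],
)

```text
clock: 7.22
tcp_pos: [0.4374, -0.004, 0.0756]
tcp_rot: [[0.999, 0.047, -0.0], [0.047, -0.999, 0.0], [-0.0, -0.0, -1.0]]
wrist_force: [0.7, -0.5, -1.1]
width: 0.0235
grip_force: 20.0
```

Run:
```python
from h import *
s=manip.read_state();print(s["clock"],s["tcp_pos"],s["tcp_rot"].round(4),s["wrist_force"],s["moment"],s["width"])
for n in("top","scene"):
    im,d=eyes.camera(n)
    if n=="scene": cv2.imwrite("pics/s2.png",cv2.resize(im[170:370,230:430],None,fx=3,fy=3,interpolation=cv2.INTER_CUBIC))
    else: cv2.imwrite("pics/t2.png",cv2.resize(im[160:310,290:440],None,fx=4,fy=4,interpolation=cv2.INTER_CUBIC))
    for o in spotter.masks_of(n,"blank"):
        P=cloud(n,o["region"],d); b=cv2.minAreaRect((P[:,:2]*1000).astype(np.float32))
        print(n,round(o["score"],2),np.round(o["location"]),np.median(P,0).round(3),np.round(b[0]),np.round(b[1]),round(b[2],1))
        if abs(np.median(P[:,1]))<.1 : print(np.linalg.lstsq(np.c_[P[:,:2],np.ones(len(P))],P[:,2],rcond=None)[0], P[P[:,0]>P[:,0].max()-.01].mean(0),P[P[:,0]<P[:,0].min()+.01].mean(0))
```

```text
7.2167 [ 0.43737696 -0.00404513  0.07561692] [[ 0.9989  0.0469 -0.    ]
 [ 0.0469 -0.9989  0.    ]
 [-0.     -0.     -1.    ]] [ 0.7430623  -0.45026689 -1.12663396] [0.02527972 0.05680293 0.01783208] 0.023457592554208224
top 0.71 [246. 348.] [0.226 0.263 0.005] [226. 264.] [ 34. 210.] 43.6
top 0.57 [170. 208.] [0.553 0.458 0.005] [556. 458.] [ 38. 213.] 57.1
top 0.42 [359. 277.] [0.383 0.003 0.095] [453.   3.] [159.   9.] 1.7
[0.000466   0.12829934 0.09353059] [0.53012315 0.00538895 0.09452142] [0.37811579 0.00194785 0.09411002]
scene 0.95 [401. 194.] [0.56  0.455 0.006] [558. 460.] [ 41. 219.] 56.5
scene 0.7 [304. 275.] [ 0.492 -0.003  0.094] [489.   3.] [86. 64.] 24.8
[ 0.02959323 -0.58573005  0.07733415] [ 0.5306863  -0.00095626  0.09387472] [ 0.45168342 -0.00384274  0.09452405]
```

View pics/t2.png

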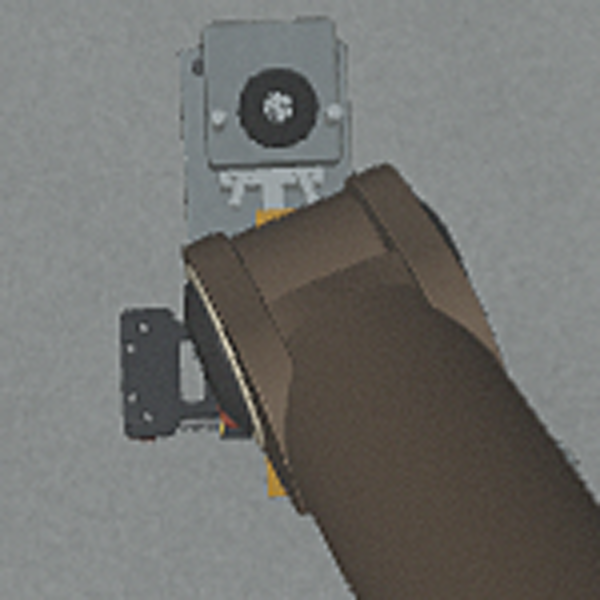

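View pics/s2.png

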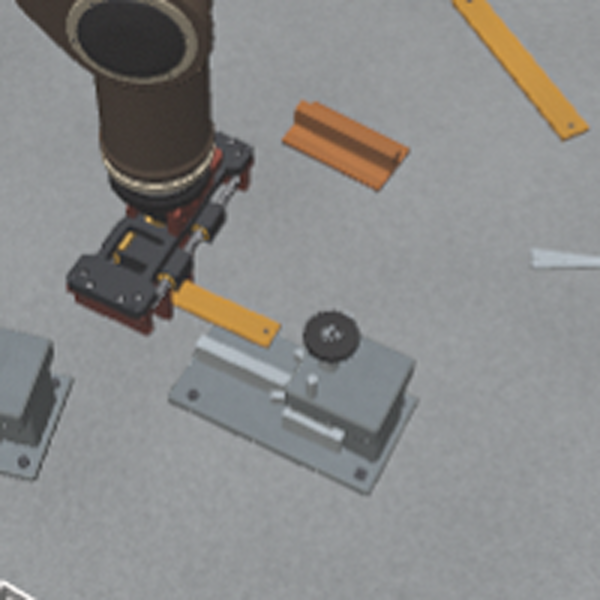

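The top crop shows the blank end at crop (275,210), just before the flare and in line with the rail. The scene crop shows it held flat above the rail. Next I lower it to about 1 mm over the rail and check alignment.

Request:
send_rows(
  steps=[
    [0,0,0.012,0,0,0,-1],
    [0,0,0.012,0,0,0,-1],
    [0,0,0.012,0,0,0,-1],
    [0,0,0.009,0,0,0,-1],
    [0,0,0.005,0,0,0,-1],
    [0,0,0.003,0,0,0,-1],
    [0,0,0.0015,0,0,0,-1],
    [0,0,0,0,0,0,-1],
    [0,0,0,0,0,0,-1],
    [0,0,0,0,0,0,-1],
  ],
)

```text
clock: 8.25
tcp_pos: [0.4378, -0.0044, 0.0215]
tcp_rot: [[0.999, 0.047, 0.001], [0.047, -0.999, -0.0], [0.001, 0.0, -1.0]]
wrist_force: [-1.4, -0.7, -1.3]
width: 0.024
grip_force: 20.0
```

Run:
```python
from h import *
s=manip.read_state();print(s["clock"],s["tcp_pos"],s["wrist_force"],s["moment"],s["width"])
im,d=eyes.camera("top"); cv2.imwrite("pics/t3.png",cv2.resize(im[175:235,325:395],None,fx=9,fy=9,interpolation=cv2.INTER_CUBIC))
h=cv2.cvtColor(im,cv2.COLOR_BGR2HSV); m=(h[...,1]>110)&(h[...,0]>12)&(h[...,0]<32)&(h[...,2]>80)
m[:195]=0;m[240:]=0;m[:,:335]=0;m[:,385:]=0
for r in range(195,232):
    c=np.nonzero(m[r])[0]
    if len(c)>5: 
        e=plane("top",[[c.min()-.5,r],[c.max()+.5,r]],.039); print(r,c.min(),c.max(),e[:,:2].round(4).tolist())
```

```text
8.25 [ 0.43775009 -0.00441339  0.0215423 ] [-1.40608566 -0.65370059 -1.28751128] [0.00546306 0.00522468 0.01039049] 0.024005384930237825
216 353 362 [[0.5318, 0.0127], [0.5319, -0.0106]]
217 353 361 [[0.5295, 0.0127], [0.5296, -0.0083]]
218 353 359 [[0.5271, 0.0127], [0.5272, -0.0036]]
```

View pics/t3.png

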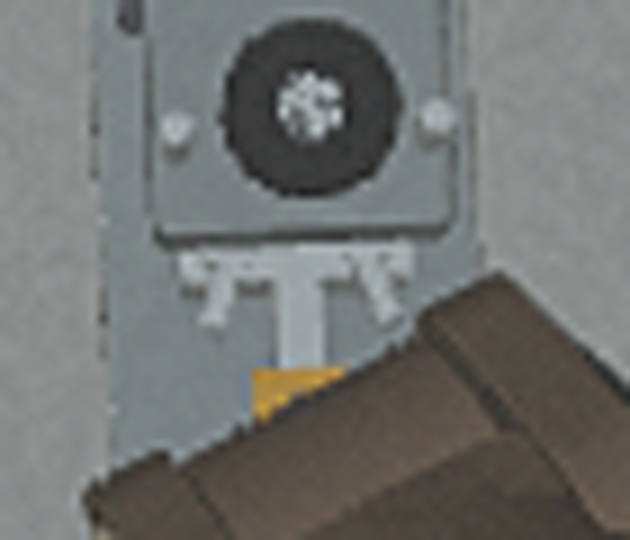

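The end of the blank, at crop (300,370), is centred on the rail at (302,360), so I slide it in.

Request:
send_rows(
  steps=[
    [0.003,0,0.0006,0,0,0,-1],
    [0.006,0,0,0,0,0,-1],
    [0.006,0,0,0,0,0,-1],
    [0.006,0,0,0,0,0,-1],
    [0.006,0,0,0,0,0,-1],
    [0.006,0,0,0,0,0,-1],
    [0.006,0,0,0,0,0,-1],
    [0.006,0,0,0,0,0,-1],
    [0.003,0,0,0,0,0,-1],
    [0,0,0,0,0,0,-1],
  ],
)

```text
clock: 9.13
tcp_pos: [0.4862, -0.002, 0.0205]
tcp_rot: [[0.999, 0.047, 0.0], [0.047, -0.999, 0.0], [0.0, -0.0, -1.0]]
wrist_force: [-0.3, 0.3, -1.3]
width: 0.0235
grip_force: 20.0
```

Request:
send_rows(
  steps=[
    [0.004,0,0,0,0,0,-1],
    [0.004,0,0,0,0,0,-1],
    [0.003,0,0,0,0,0,-1],
    [0.002,0,0,0,0,0,-1],
    [0.001,0,0,0,0,0,-1],
    [0.001,0,0,0,0,0,-1],
    [0.001,0,0,0,0,0,-1],
    [0,0,0,0,0,0,-1],
    [0,0,0,0,0,0,-1],
    [0,0,0,0,0,0,-1],
  ],
)

```text
clock: 9.97
tcp_pos: [0.5012, -0.0014, 0.0205]
tcp_rot: [[0.999, 0.047, -0.0], [0.047, -0.999, -0.0], [-0.0, 0.0, -1.0]]
wrist_force: [-0.4, 0.0, -1.4]
width: 0.0237
grip_force: 20.0
```

Request:
send_rows(
  steps=[
    [0.0006,0,0,0,0,0,-1],
    [0.0006,0,0,0,0,0,-1],
    [0.0006,0,0,0,0,0,-1],
    [0.0006,0,0,0,0,0,-1],
    [0.0006,0,0,0,0,0,-1],
    [0,0,0,0,0,0,-1],
    [0,0,0,0,0,0,-1],
    [0,0,0,0,0,0,-1],
    [0,0,0,0,0,0,-1],
    [0,0,0,0,0,0,-1],
  ],
)

```text
clock: 10.8
tcp_pos: [0.5043, -0.0013, 0.0205]
tcp_rot: [[0.999, 0.047, 0.0], [0.047, -0.999, -0.0], [0.0, 0.0, -1.0]]
wrist_force: [-0.2, -0.6, -1.7]
width: 0.0233
grip_force: 20.0
```

Request:
send_rows(
  steps=[
    [0.0006,0,0,0,0,0,-1],
    [0.0006,0,0,0,0,0,-1],
    [0.0006,0,0,0,0,0,-1],
    [0.0006,0,0,0,0,0,-1],
    [0.0006,0,0,0,0,0,-1],
    [0,0,0,0,0,0,-1],
    [0,0,0,0,0,0,-1],
    [0,0,0,0,0,0,-1],
    [0,0,0,0,0,0,-1],
    [0,0,0,0,0,0,-1],
  ],
)

```text
clock: 11.63
tcp_pos: [0.505, -0.0014, 0.0198]
tcp_rot: [[0.999, 0.047, -0.004], [0.047, -0.999, -0.001], [-0.004, 0.001, -1.0]]
wrist_force: [-6.7, -0.3, -0.3]
width: 0.0236
grip_force: 20.0
```

Wrist force is -6.7 N at the expected position, so the blank is against the stop. Next: seat it on the rail, then release.

Request:
send_rows(
  steps=[
    [0,0,0.0004,0,0,0,-1],
    [0,0,0.0004,0,0,0,-1],
    [0,0,0,0,0,0,-1],
    [0,0,0,0,0,0,-0.4],
    [0,0,0,0,0,0,-0.3],
    [0,0,0,0,0,0,-0.1],
    [0,0,0,0,0,0,0.1],
    [0,0,0,0,0,0,0.1],
    [0,0,0,0,0,0,0.1],
    [0,0,0,0,0,0,0.1],
  ],
)

```text
clock: 12.47
tcp_pos: [0.5075, -0.0011, 0.0198]
tcp_rot: [[0.999, 0.047, 0.0], [0.047, -0.999, 0.0], [0.0, -0.0, -1.0]]
wrist_force: [-0.1, -0.5, -0.4]
width: 0.0485
grip_force: 0.0
```

Request:
send_rows(
  steps=[
    [-0.001,0,-0.01,0,0,0,0.1],
    [-0.004,0,-0.025,0,0,0,0.1],
    [-0.01,0,-0.035,0,0,0,0.1],
    [-0.01,0,-0.035,0,0,0,0],
    [-0.02,0,-0.03,0,0,0,-1],
    [-0.03,0,-0.01,0,0,0,-1],
    [-0.03,0,0,0,0,0,-1],
    [0,0,0,0,0,0,-1],
    [0,0,0,0,0,0,-1],
    [0,0,0,0,0,0,-1],
  ],
)

```text
clock: 13.3
tcp_pos: [0.4032, -0.0062, 0.1654]
tcp_rot: [[0.999, 0.047, 0.002], [0.047, -0.999, -0.001], [0.002, 0.001, -1.0]]
wrist_force: [1.5, 0.0, -0.4]
width: 0.0071
grip_force: 0.0
```

Run:
```python
from h import *
s=manip.read_state();print(s["clock"],s["tcp_pos"],s["wrist_force"],s["width"])
im,d=eyes.camera("top"); cv2.imwrite("pics/t4.png",cv2.resize(im[160:260,310:410],None,fx=6,fy=6,interpolation=cv2.INTER_CUBIC))
im,d=eyes.camera("scene"); cv2.imwrite("pics/s4.png",cv2.resize(im[240:350,270:400],None,fx=6,fy=5.4,interpolation=cv2.INTER_CUBIC))
O=np.array([.5822,.002]);a=np.radians(2.69)
P=cloud("scene",cv2.inRange(cv2.cvtColor(im,cv2.COLOR_BGR2HSV),(12,110,80),(32,255,255))>0,d)
P=P[(abs(P[:,0]-.5)<.12)&(abs(P[:,1])<.06)&(P[:,2]<.06)]
q=(P[:,:2]-O)@np.array([[np.cos(a),-np.sin(a)],[np.sin(a),np.cos(a)]])
print(len(P),q.min(0),q.max(0),np.median(P,0))
```

```text
13.3 [ 0.4031724  -0.00617324  0.16542898] [ 1.47564041  0.01576916 -0.39084188] 0.007070028428853591
353 [-0.14067354 -0.01251057] [-0.03176946  0.01347811] [ 0.49758755 -0.00179051  0.03871284]
```

View pics/s4.png

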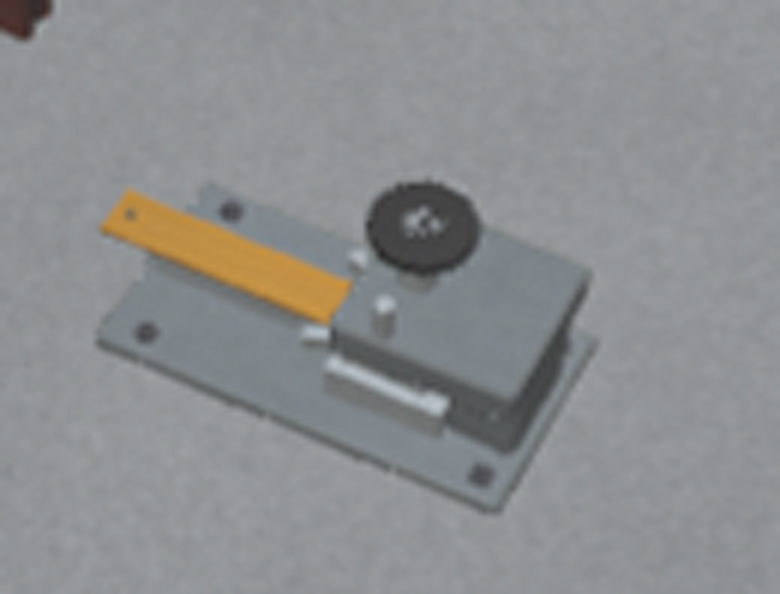

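The scene crop shows the blank lying flat on the rail in the throat, rear end at crop (115,210). That is press x ≈ -141, against -142 expected for home. Now the knob.

Request:
send_rows(
  steps=[
    [0.0299,0,0,0,0,0,-1],
    [0.0299,0,0,0,0,0,-1],
    [0.0299,0,0,0,0,0,-1],
    [0.0299,0,0,0,0,0,-1],
    [0.0299,0,0,0,0,0,-1],
    [0.0297,0,0,0,0,0,-1],
    [0,0,0,0,0,0,-1],
    [0,0,0.01,0,0,0,-1],
    [0,0,0.01,0,0,0,-1],
    [0,0,0.004,0,0,0,-1],
  ],
)

```text
clock: 14.23
tcp_pos: [0.5795, 0.0022, 0.1382]
tcp_rot: [[0.999, 0.047, -0.004], [0.047, -0.999, -0.0], [-0.004, -0.0, -1.0]]
wrist_force: [-0.8, -0.1, -0.2]
width: 0.0006
grip_force: 0.0
```

Request:
send_rows(
  steps=[
    [0,0,0,0,0,0,-1],
    [0,0,0,0,0,0,-1],
    [0,0,0.001,0,0,0,-1],
    [0,0,0.001,0,0,0,-1],
    [0,0,0.001,0,0,0,-1],
    [0,0,0.001,0,0,0,-1],
    [0,0,0.001,0,0,0,-1],
    [0,0,0.001,0,0,0,-1],
    [0,0,0,0,0,0,-1],
    [0,0,0,0,0,0,-1],
  ],
)

```text
clock: 15.07
tcp_pos: [0.5815, 0.0023, 0.1349]
tcp_rot: [[0.999, 0.047, 0.0], [0.047, -0.999, -0.0], [0.0, 0.0, -1.0]]
wrist_force: [-1.4, 0.2, 2.7]
width: 0.0006
grip_force: 1.1
```

Request:
send_rows(
  steps=[
    [0,0,0.003,0,0,0,-1],
    [0,0,0.003,0,0,0,-1],
    [0,0,0.003,0,0,0,-1],
    [0,0,0.003,0,0,0,-1],
    [0,0,0.002,0,0,0,-1],
    [0,0,0.002,0,0,0,-1],
    [0,0,0.001,0,0,0,-1],
    [0,0,0,0,0,0,-1],
    [0,0,0,0,0,0,-1],
    [0,0,0,0,0,0,-1],
  ],
)

```text
clock: 15.9
tcp_pos: [0.5817, 0.0023, 0.1185]
tcp_rot: [[0.999, 0.047, 0.001], [0.047, -0.999, -0.0], [0.001, 0.001, -1.0]]
wrist_force: [-3.2, -1.4, 12.2]
width: 0.0003
grip_force: 5.8
```

Request:
send_rows(
  steps=[
    [0,0,0.001,0,0,0,-1],
    [0,0,0.001,0,0,0,-1],
    [0,0,0.001,0,0,0,-1],
    [0,0,0.0005,0,0,0,-1],
    [0,0,0,0,0,0,-1],
    [0,0,0,0,0,0,-1],
    [0,0,0,0,0,0,-1],
    [0,0,0,0,0,0,-1],
    [0,0,0,0,0,0,-1],
    [0,0,0,0,0,0,-1],
  ],
)

```text
clock: 16.73
tcp_pos: [0.5817, 0.0023, 0.1153]
tcp_rot: [[0.999, 0.047, 0.001], [0.047, -0.999, -0.001], [0.001, 0.001, -1.0]]
wrist_force: [-4.2, -0.2, 14.6]
width: 0.0003
grip_force: 7.2
```

Run:
```python
from h import *
s=manip.read_state();print(s["clock"],s["tcp_pos"],s["wrist_force"])
im,d=eyes.camera("scene"); cv2.imwrite("pics/s5.png",cv2.resize(im[240:350,270:400],None,fx=6,fy=5.4,interpolation=cv2.INTER_CUBIC))
P=cloud("scene",np.ones((480,640),bool),d); x,y,z=P.T
for o in spotter.masks_of("scene","knob_top")[:2]:
    Q=cloud("scene",o["region"],d); print(o["score"],o["location"],[np.percentile(Q[:,2],p).round(4) for p in(25,50,75)])
for o in spotter.masks_of("scene","index_pin")[:4]:
    c=np.round(o["location"]).astype(int); Q=cloud("scene",o["region"],d); print("pin",o["score"],c,np.median(Q,0),Q[:,2].max())
P=cloud("scene",cv2.inRange(cv2.cvtColor(im,cv2.COLOR_BGR2HSV),(12,110,80),(32,255,255))>0,d)
P=P[(abs(P[:,0]-.5)<.12)&(abs(P[:,1])<.06)&(P[:,2]<.06)]
a=np.radians(2.69);q=(P[:,:2]-[.5822,.002])@np.array([[np.cos(a),-np.sin(a)],[np.sin(a),np.cos(a)]]);print(q.min(0),q.max(0))
```

```text
16.7333 [0.5816711  0.00230155 0.11533139] [-4.19388169 -0.24165858 14.62210126]
0.7 [214.1, 278.3] [np.float64(0.1332), np.float64(0.1348), np.float64(0.1363)]
0.59 [344.2, 290.3] [np.float64(0.1143), np.float64(0.1158), np.float64(0.1172)]
pin 0.95 [342 304] [ 0.59779739 -0.02352066  0.02036008] 0.20076871783823133
pin 0.6 [215 301] [ 0.33984544 -0.16083738  0.03002687] 0.14075692636795234
[-0.14004155 -0.01300294] [-0.03171929  0.0134112 ]
```

View pics/s5.png

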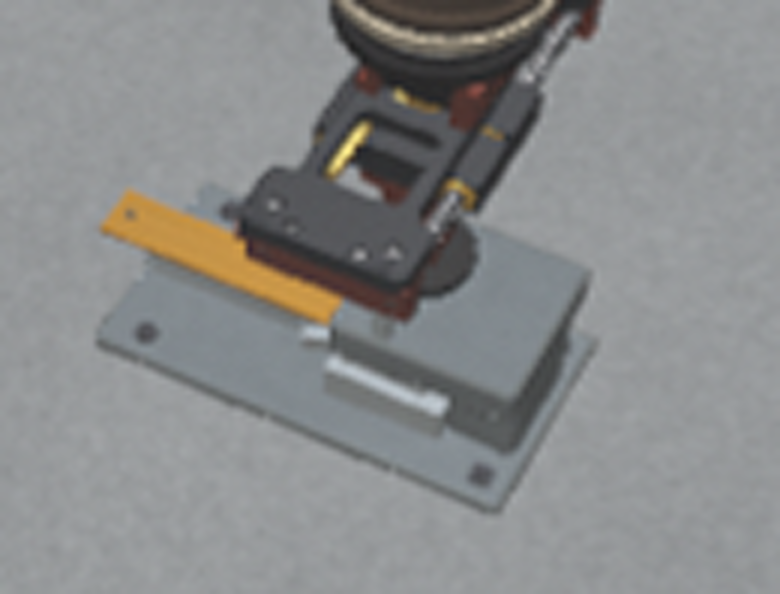

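The picture shows the closed fingers holding the knob down, with the blank's rear end unmoved at crop (115,210). The tip is at z = 115.3 mm with about 14.6 N on it, as expected at 20 mm travel with the blank clamped.

```bash
python3 -c "
from workcell import manip
s=manip.read_state();print(s['tcp_pos'],s['wrist_force']);print(manip.sign_off())"
```

```text
[0.58169042 0.00231986 0.11532579] [-4.53263277 -0.19997944 14.76589493]
the job is handed in; nothing more can be done
None
```

The smallest blank is home against the stop of the leftmost press and released, the palm knob is held about 20 mm down, level with the index pins, with the blank clamped, and the job was handed in at about 17 s on the robot clock.

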